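# Index the cup carousel to the code reader

## Task

On the cup carousel, press the orange indexing plunger down with a fingertip and, keeping it pressed to unlock the plate, turn the plate by one hole, in the direction that brings the red-lidded cup in front of the code reader; then let the plunger spring back up into that hole so that the plate is locked again, and move clear. Do not turn the plate the other way or past that hole, do not touch or lift the cups, and leave everything else on the table as it is.

Things in the scene. Friction and masses are not known exactly. Their poses are not given: they have to be found in the camera images.
- carousel_axis (a point): Centre of the carousel, on its vertical axis, at the plate's upper face (65 mm above the table). A round aluminium housing 332 mm across, fixed to the table, bears a white plate 296 mm across with a steel hub (60 mm across, 28 mm high). Eight brass marks on the housing's rim, 45 degrees apart, show the index holes, which are hidden under the plate. x axis: towards the code reader.
- plunger_top (a point): Centre of the top face of the indexing plunger: an orange round push head 36 mm across, riding on the plate 110 mm from the carousel's axis, its top 107 mm above the table when up. It goes straight down 16 mm against a spring (2.5 N at first, 6.5 N fully down) and rises when let go. Held down, its head can be dragged sideways by friction to turn the plate.
- post_left (a point): Top centre of one of two upright steel driving posts, 10 mm in diameter, fixed to the plate, tops 121 mm above the table. They flank the plunger at 34 mm from its centre along the direction of turning (square to the radius). A closed fingertip fits between them on the plunger and may push on a post to turn the plate. This one is on the clockwise side, seen from above.
- post_right (a point): Top centre of the other driving post, like the first, on the anticlockwise side of the plunger seen from above.
- plunger (a joint): How far the plunger is pressed, in m: 0 up, 0.016 fully down. Up in a hole (below 0.003) it locks the plate; the plate is free when it is pressed by more than 0.012. Between holes it cannot rise beyond about 0.012; let go within about 3 degrees of a hole it snaps up by itself.
- rotor (a joint): Angle of the carousel plate in rad, 0 at the start, positive anticlockwise seen from above. The index holes are pi/4 (45 degrees) apart, with about 0.02 rad of play each way. It turns with little friction (about 0.1 N m).
- read_spot (a point): The point in front of the code reader's window where a cup is to stand, on the plate's upper face, 110 mm from the carousel's axis, opposite the plunger's starting place. The reader is a grey box 64 mm wide with a blue top and dark window, its top 126 mm above the table, fixed to the housing outside the plate.
- cup_red: The red-lidded cup: a white plastic cup 37 mm in diameter with a red lid 41 mm in diameter, 45 mm tall in all, standing loose in a ring-shaped pocket (10 mm deep) of the carousel plate; origin under its centre. Not to be touched. It starts one hole (45 degrees) to one side or the other of the reader.
- cup_a: The green-lidded cup one hole from the reader on the side opposite to the red one: a white plastic cup 37 mm in diameter with a green lid 41 mm in diameter, 45 mm tall in all, standing loose in a ring-shaped pocket (10 mm deep) of the carousel plate; origin under its centre. Not to be touched.
- cup_b: The green-lidded cup that stands at the reader at the start: a white plastic cup 37 mm in diameter with a green lid 41 mm in diameter, 45 mm tall in all, standing loose in a ring-shaped pocket (10 mm deep) of the carousel plate; origin under its centre. Not to be touched.
- cup_c: A green-lidded cup two holes from the reader: a white plastic cup 37 mm in diameter with a green lid 41 mm in diameter, 45 mm tall in all, standing loose in a ring-shaped pocket (10 mm deep) of the carousel plate; origin under its centre. Not to be touched.
- cup_d: Another green-lidded cup two holes from the reader: a white plastic cup 37 mm in diameter with a green lid 41 mm in diameter, 45 mm tall in all, standing loose in a ring-shaped pocket (10 mm deep) of the carousel plate; origin under its centre. Not to be touched.
- bottle: Amber bottle 56 mm in diameter, 130 mm tall, standing left of the carousel; origin under its centre. Bystander.
- jar: White jar with a blue cap, 60 mm in diameter, 75 mm tall, right of the carousel; origin under its centre. Bystander.
- carton: Red and white medicine carton 60 x 110 x 35 mm lying flat, right of the carousel; origin under its centre. Bystander.
- bowl: Steel bowl 90 mm in diameter, 35 mm high, left of the carousel; origin under its centre. Bystander.

How it is judged:
By the outcome, as a careful person would: the job done as asked, in the order asked, and still so for the second after the job is handed in, with the robot touching nothing.
It also fails if it takes over 35 s, if anything falls off the work surface, if the arm or the gripper's body presses on something with over 40 N, if the wrist force passes 120 N, or if a joint passes its speed limit or range.

## Robot

A 6-joint arm with a two-finger parallel gripper is mounted at the origin on the work surface. World frame = base frame: x ahead of the robot, y to its left, z up, the work surface at z = 0. Lengths are in m, angles in rad, forces in N, time in s.
With the tool pointing down it reaches from about 0.3 to 0.875 m from the base axis. Payload 4.2 kg.
Tool frame: the origin (TCP) lies at the very end of the fingers, on their centre line; the grasp point (between the pads) lies grasp_offset behind it (grasp_offset is the distance from the TCP to the grasp point, in m); z points along the fingers, y is the line along which they close (so a half turn about z gives the same grasp; the last joint's range is limited). The gripper opens to 85 mm and grips with 20 to 120 N. Pads are 22 mm wide; open, the fingers measure 114 mm over their backs; the gripper's body (76 mm by 85 mm) begins 54 mm behind the grasp point. The pads swing forward as they close: fully open they stand 13 mm farther back than shut.
Start: joints at [-1.147, 0.32, 1.565, -0, 1.257, -0.02], TCP at [0.247, -0.519, 0.231] pointing down, gripper open.
Joint ranges: [-3.11, 3.11], [-0.84, 2.01], [0.21, 2.61], [-1.34, 4.49], [0.05, 2.63], [-2.56, 2.56]. Speed limits (rad/s): [2.57, 2.57, 3.14, 3.14, 3.14, 3.14].

## Interface

Orientations are given as a unit quaternion [x, y, z, w].
In Python, from plant import get_state, read_camera, camera_params, close_job, grasp_offset gives the robot as it stands. The module is installed in compiled form; this text tells all that it offers.
- The arm moves only by the tool step_arm, never from a script. Its argument "deltas" is a list of rows, each an object of numbers: "x", "y", "z": the shift along the tool's x, y, z in mm; "wx", "wy", "wz": the turn, a rotation vector about the tool's x, y, z in degrees. In form: [{"x": .., "y": .., "z": .., "wx": .., "wy": .., "wz": ..}, ...]. A call has 1 to 20 rows; each row shifts and turns the commanded pose from where the row before left it, along the tool's axes as they then stand; what a row does not reach is not made up. A row lasts 1/10 s, in which the tool goes at most 50 mm and 8.59 degrees, less where a joint would pass 70% of its speed; a pose out of reach is approached as far as the arm can. A call is refused whole if a number of a shift passes 50 or a number of a turn 8.59, either way. A call with a gripper value outside its range is refused whole. "gripper" is the opening in per cent of the stroke, from 0 (shut) to 100 (fully open), set as the call begins (left out, the last holds). The fingers move at their own pace and stop on an object; "grip_force" is the grip in N (left out, the last holds). Time passes only in rows, so rows that do not move let the fingers close. It gives the time, the measured TCP pose, the force, the opening and the grip force at its end, in the units of the state.
- get_state(): the state, without advancing time (a new reading comes with each control period).
- read_camera(name): name is "scene" or "side" or "wrist"; returns the picture (400x640x3 uint8, red, green, blue); there is no depth.
- camera_params(name): a dict with "K" (3x3 intrinsics, pixels), "extrinsics" (4x4, takes a point from world to camera coordinates); the wrist camera has in their place "mount" (4x4, takes a point from camera to tool coordinates, whose origin is the TCP and whose axes are the flange's). Camera axes: x right, y up, looking along -z (the intrinsics and any distortion apply to the point x, -y, -z); pixel columns grow to the right and rows downward; lengths in m; the calibration is good to about 2 mm. A picture is of the moment at which its call begins: read the wrist's pose just before it. camera_params takes no time and is no camera call.
- close_job(): hands the job in; it is judged then, once.
The state is a dict: "time": time; "joint_positions": joint angles; "joint_velocities": joint speeds; "tau": joint torques, N m; "tcp_pos": TCP position; "orientation": TCP orientation; "wrist_force": force on the tool from outside, world axes, zero at the start; "ft_torque": the same for the moment, N m; "width": opening from 0.0 (shut) to 1.0 (fully open); "gripper_force": force on a finger pad.
Only numpy, scipy, OpenCV 4.12 (cv2) and the standard library are available. Lean on these libraries where they do the work, as an engineer would, in place of code of your own. Each camera call takes 0.05 s, during which the arm holds its last target. There are 200 camera calls.

## Working session

There is one attempt and no reset: what is moved stays moved. The work goes in short steps, Python scripts to look and compute and a tool call to move; the robot and the scene stay as the last step left them, time stands still between calls to the robot, and variables do not carry over. Pictures are saved under pics/ and viewed, at most 10 in all, crops included, and the job is handed in when it is done.

Besides the shell and the picture viewer there is one more tool, called after ">>>" by a JSON object that holds its "method" and its "body". step_arm: Moves the arm, as the interface text tells. Its arguments: {"type":"object","properties":{"deltas":{"type":"array"},"gripper":{"type":"number"},"grip_force":{"type":"number"}},"required":["deltas"]}

```bash
mkdir -p pics
python3 - <<'E'
from plant import *
import cv2
for n in("scene","side"):
    cv2.imwrite(f"pics/{n}0.png",read_camera(n)[:,:,::-1]); p=camera_params(n); print(n,p["K"],p["extrinsics"],[k for k in p])
s=get_state();print(s,grasp_offset); print(camera_params("wrist"))
E
```

```text
scene [[464.3944678    0.         317.96829147]
 [  0.         464.3944678  202.0699677 ]
 [  0.           0.           1.        ]] [[-0.83784064  0.54561064 -0.01822353  0.40963787]
 [-0.39759884 -0.58699865  0.70522886  0.15949682]
 [ 0.37408318  0.59811505  0.70874548 -1.52480232]
 [ 0.          0.          0.          1.        ]] ['K', 'extrinsics']
side [[447.92451007   0.         315.50671137]
 [  0.         447.92451007 197.03146021]
 [  0.           0.           1.        ]] [[-0.75046217 -0.66079218 -0.01265798  0.38274381]
 [ 0.42034304 -0.49198834  0.76240357 -0.30067566]
 [-0.5100179   0.56683435  0.64697803 -1.16308564]
 [ 0.          0.          0.          1.        ]] ['K', 'extrinsics']
{'time': 0.1, 'joint_positions': array([-1.14701137e+00,  3.20257151e-01,  1.56557574e+00, -4.05006586e-05,
        1.25739703e+00, -1.99754923e-02]), 'joint_velocities': array([ 0.00085673, -0.00091833, -0.00200007,  0.00079069,  0.00015386,
       -0.00151462]), 'tau': array([-3.20089930e-04, -4.16410804e+01, -2.34704411e+01,  1.37790112e-04,
        4.90270046e-03, -2.09346217e-05]), 'tcp_pos': array([ 0.24669433, -0.51891235,  0.23054231]), 'orientation': array([ 9.75483700e-01,  2.20070174e-01, -1.83033351e-04, -7.98144250e-04]), 'wrist_force': array([ 0.18206332,  0.70943193, -0.64628681]), 'ft_torque': array([ 0.04887036,  0.03579909, -0.01982403]), 'gripper_force': 0.0, 'width': 0.9974942252583415} 0.0187
{'K': array([[282.80306435,   0.        , 320.43828563],
       [  0.        , 282.80306435, 198.60378121],
       [  0.        ,   0.        ,   1.        ]]), 'mount': array([[-2.02903520e-03,  9.66304776e-01,  2.57392623e-01,
         6.48785176e-02],
       [ 9.99997795e-01,  2.09982119e-03, -1.41860841e-07,
         3.59531888e-04],
       [-5.40615565e-04,  2.57392055e-01, -9.66306907e-01,
        -1.43516808e-01],
       [ 0.00000000e+00,  0.00000000e+00,  0.00000000e+00,
         1.00000000e+00]])}
```

View pics/scene0.png

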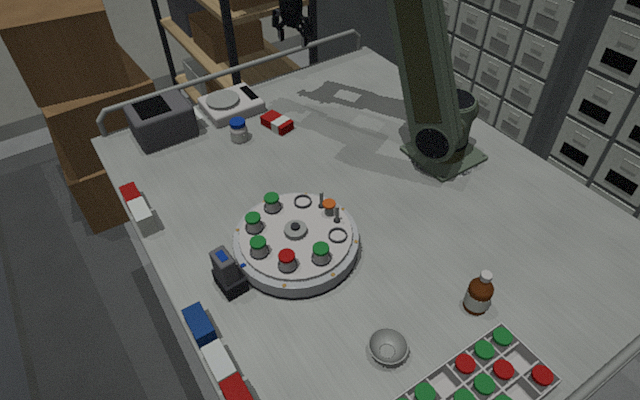

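View pics/side0.png

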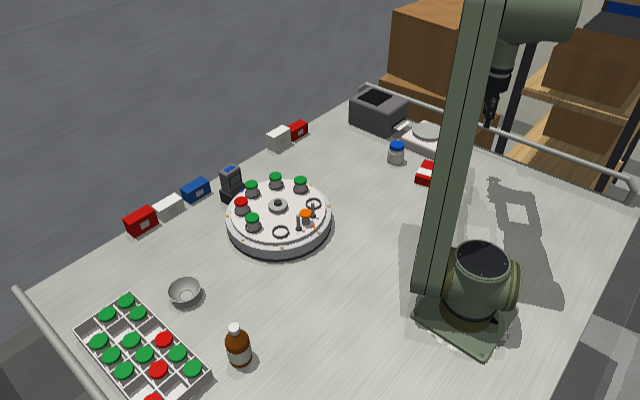

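Scene: orange head ≈(330,205), posts ≈(321,198) and (337,212), red lid (287,257), reader ≈(225,265), hub (296,229). Side: orange ≈(306,214), red lid (241,202), hub (278,204), reader (231,182).

```bash
cat > h.py <<'E'
import numpy as np,cv2
from plant import *
def ray(n,u,v,s=None):
    p=camera_params(n);K=p["K"];d=np.array([(u-K[0,2])/K[0,0],-(v-K[1,2])/K[1,1],-1])
    if n=="wrist":
        from scipy.spatial.transform import Rotation as R
        T=np.eye(4);T[:3,:3]=R.from_quat(s["orientation"]).as_matrix();T[:3,3]=s["tcp_pos"];M=T@p["mount"]
    else: M=np.linalg.inv(p["extrinsics"])
    return M[:3,3],M[:3,:3]@d
def cast(n,u,v,z,s=None):
    c,d=ray(n,u,v,s);return (c+d*(z-c[2])/d[2])
def blobs(im,lo,hi,box=None,amin=15):
    h=cv2.cvtColor(im,cv2.COLOR_RGB2HSV);m=cv2.inRange(h,lo,hi)
    if box:
        k=np.zeros_like(m);x0,y0,x1,y1=box;k[y0:y1,x0:x1]=255;m&=k
    n,_,st,c=cv2.connectedComponentsWithStats(m)
    return [(c[i].round(1),st[i].tolist()) for i in range(1,n) if st[i,4]>=amin]
E
python3 - <<'E'
from h import *
B={"scene":(205,180,370,300),"side":(215,160,340,265)}
for n in B:
    im=cv2.imread(f"pics/{n}0.png")[:,:,::-1].copy()
    for nm,lo,hi,z in(("orange",(8,150,120),(18,255,255),.104),("red",(0,150,80),(5,255,255),.112),("green",(50,120,50),(80,255,255),.112),("blue",(105,120,60),(125,255,255),.126),("brass",(15,90,100),(30,255,255),.06)):
        for c,st in blobs(im,lo,hi,B[n],4 if nm=="brass" else 12): print(n,nm,c,st,cast(n,*c,z).round(3))
    hub={"scene":(296,229),"side":(278,203)}[n]
    print("hub",cast(n,*hub,.093).round(3))
    x0,y0,x1,y1=B[n];cv2.imwrite(f"pics/{n}c.png",cv2.resize(im[y0:y1,x0:x1,::-1],None,fx=4,fy=4,interpolation=cv2.INTER_CUBIC))
E
```

```text
scene orange [328.5 203. ] [323, 199, 12, 9, 93] [0.496 0.065 0.104]
scene red [286.2 255.1] [279, 249, 16, 13, 156] [0.68  0.159 0.112]
scene green [271.  197.5] [264, 192, 15, 12, 130] [ 0.615 -0.031  0.112]
scene green [252.2 217.4] [245, 212, 15, 12, 138] [0.69  0.005 0.112]
scene green [257.3 241.9] [250, 235, 16, 14, 167] [0.717 0.085 0.112]
scene green [320.4 248.4] [313, 242, 16, 14, 177] [0.601 0.187 0.112]
scene blue [221.2 255.5] [215, 250, 13, 12, 85] [0.811 0.086 0.126]
scene blue [242.5 264.9] [241, 263, 5, 5, 14] [0.782 0.138 0.126]
scene brass [342.5 208.5] [342, 208, 2, 2, 4] [0.452 0.068 0.06 ]
scene brass [237.  229.5] [236, 229, 3, 2, 6] [ 0.726 -0.025  0.06 ]
scene brass [355.7 241.2] [355, 240, 3, 3, 6] [0.491 0.182 0.06 ]
scene brass [332.5 274. ] [331, 273, 4, 3, 8] [0.598 0.234 0.06 ]
scene brass [283.9 284.9] [283, 284, 3, 3, 8] [0.711 0.196 0.06 ]
hub [0.61  0.087 0.093]
side orange [305.2 212.5] [300, 209, 12, 8, 79] [0.493 0.063 0.104]
side red [240.3 201.3] [234, 197, 13, 10, 103] [0.668 0.159 0.112]
side green [274.7 175.9] [269, 172, 12, 9, 90] [0.678 0.004 0.112]
side green [299.6 179.8] [294, 176, 12, 9, 91] [ 0.604 -0.033  0.112]
side green [250.7 184.3] [245, 180, 13, 10, 92] [0.705 0.084 0.112]
side green [251.5 217.4] [245, 213, 14, 10, 117] [0.59  0.185 0.112]
side blue [228.7 168.1] [224, 165, 11, 7, 38] [0.807 0.084 0.126]
side brass [328.2 205.6] [327, 205, 3, 2, 5] [ 0.493 -0.042  0.06 ]
side brass [305.3 213. ] [301, 210, 10, 7, 48] [0.525 0.03  0.06 ]
side brass [227.  215.5] [226, 215, 3, 2, 6] [0.699 0.194 0.06 ]
side brass [318.  232.5] [317, 232, 3, 2, 6] [0.439 0.068 0.06 ]
side brass [242.  239.5] [241, 239, 3, 2, 6] [0.587 0.232 0.06 ]
side brass [281.8 247.4] [281, 247, 3, 2, 5] [0.478 0.18  0.06 ]
hub [0.593 0.077 0.093]
```

View pics/scenec.png

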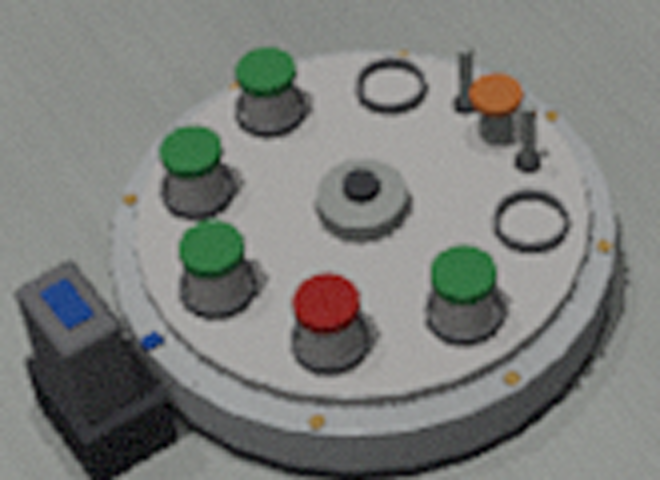

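Centre ≈ (0.603, 0.075), reader bearing ≈ 5°, red cup bearing ≈ 50°: so the plate must turn clockwise (rotor −45°). I approach above the plunger (≈0.494, 0.065).

>>> {"method": "step_arm", "body": {"deltas": [{"x": 33.8,"y": -30.2,"z": 1.4},{"x": 33.8,"y": -30.2,"z": 1.4},{"x": 33.8,"y": -30.2,"z": 1.4},{"x": 33.8,"y": -30.2,"z": 1.4},{"x": 33.8,"y": -30.2,"z": 1.4},{"x": 33.8,"y": -30.2,"z": 1.4},{"x": 33.8,"y": -30.2,"z": 1.4},{"x": 33.8,"y": -30.2,"z": 1.4},{"x": 33.8,"y": -30.2,"z": 1.4},{"x": 33.8,"y": -30.2,"z": 1.4},{"x": 33.8,"y": -30.2,"z": 1.4},{"x": 33.8,"y": -30.2,"z": 1.4},{"x": 33.8,"y": -30.2,"z": 1.4},{"x": 33.8,"y": -30.2,"z": 1.4}], "gripper": 0}}

```text
validation failed for argument at $.de...
```

>>> {"method": "step_arm", "body": {"deltas": [{"wz": -7.7},{"wz": -7.7},{"wz": -7.7},{"wz": -7.7},{"wz": -7.7},{"wz": -7.7},{"wz": -7.7},{"wz": -7.7},{"wz": -7.7},{"x": 0},{"x": 0},{"x": 0}]}}

```text
validation failed for argument at $.de...
```

Run:
```python
from h import *
s=get_state();im=read_camera("wrist");cv2.imwrite("pics/w1.png",im[:,:,::-1])
print(s["time"],s["tcp_pos"],s["orientation"],s["width"],s["wrist_force"],s["joint_positions"].round(2))
for nm,lo,hi,z in(("orange",(8,150,120),(18,255,255),.106),("red",(0,150,80),(5,255,255),.112),("green",(50,120,50),(80,255,255),.112)):
    for c,st in blobs(im,lo,hi,None,30): print(nm,c,st,cast("wrist",*c,z,s).round(4))
```

```text
0.1 [ 0.24669433 -0.51891235  0.23054231] [ 9.75483700e-01  2.20070174e-01 -1.83033351e-04 -7.98144250e-04] 0.9974942252583415 [ 0.18206332  0.70943193 -0.64628681] [-1.15  0.32  1.57 -0.    1.26 -0.02]
red [264.8  33.8] [255, 3, 21, 63, 874] [ 0.3506 -0.4189  0.112 ]
red [330.8  48.2] [302, 14, 60, 69, 3084] [ 0.3642 -0.4732  0.112 ]
```

View pics/w1.png

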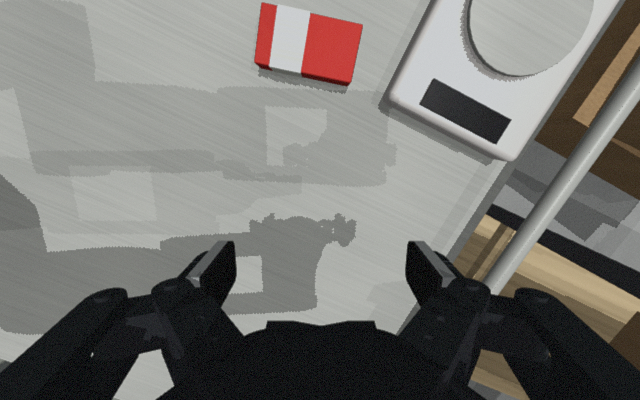

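The call was refused, so the arm has not moved: the picture shows only the carton at (310,45) and the open fingers. I'll try again with full rows.

>>> {"method": "step_arm", "body": {"deltas": [{"x": 33.8,"y": -30.2,"z": 1.4,"wx": 0,"wy": 0,"wz": 0},{"x": 33.8,"y": -30.2,"z": 1.4,"wx": 0,"wy": 0,"wz": 0},{"x": 33.8,"y": -30.2,"z": 1.4,"wx": 0,"wy": 0,"wz": 0},{"x": 33.8,"y": -30.2,"z": 1.4,"wx": 0,"wy": 0,"wz": 0},{"x": 33.8,"y": -30.2,"z": 1.4,"wx": 0,"wy": 0,"wz": 0},{"x": 33.8,"y": -30.2,"z": 1.4,"wx": 0,"wy": 0,"wz": 0},{"x": 33.8,"y": -30.2,"z": 1.4,"wx": 0,"wy": 0,"wz": 0},{"x": 33.8,"y": -30.2,"z": 1.4,"wx": 0,"wy": 0,"wz": 0},{"x": 33.8,"y": -30.2,"z": 1.4,"wx": 0,"wy": 0,"wz": 0},{"x": 33.8,"y": -30.2,"z": 1.4,"wx": 0,"wy": 0,"wz": 0},{"x": 33.8,"y": -30.2,"z": 1.4,"wx": 0,"wy": 0,"wz": 0},{"x": 33.8,"y": -30.2,"z": 1.4,"wx": 0,"wy": 0,"wz": 0},{"x": 33.8,"y": -30.2,"z": 1.4,"wx": 0,"wy": 0,"wz": 0},{"x": 33.8,"y": -30.2,"z": 1.4,"wx": 0,"wy": 0,"wz": 0}], "gripper": 0}}

```text
time: 1.55
tcp_pos: [0.493, 0.0676, 0.2115]
orientation: [0.975, 0.22, -0.0, 0.0]
wrist_force: [1.4, -0.2, -0.5]
width: -0.003
gripper_force: 0.0
```

>>> {"method": "step_arm", "body": {"deltas": [{"x": 0,"y": 0,"z": 0,"wx": 0,"wy": 0,"wz": -7.7},{"x": 0,"y": 0,"z": 0,"wx": 0,"wy": 0,"wz": -7.7},{"x": 0,"y": 0,"z": 0,"wx": 0,"wy": 0,"wz": -7.7},{"x": 0,"y": 0,"z": 0,"wx": 0,"wy": 0,"wz": -7.7},{"x": 0,"y": 0,"z": 0,"wx": 0,"wy": 0,"wz": -7.7},{"x": 0,"y": 0,"z": 0,"wx": 0,"wy": 0,"wz": -7.7},{"x": 0,"y": 0,"z": 0,"wx": 0,"wy": 0,"wz": -7.7},{"x": 0,"y": 0,"z": 0,"wx": 0,"wy": 0,"wz": -7.7},{"x": 0,"y": 0,"z": 0,"wx": 0,"wy": 0,"wz": -7.7},{"x": 0,"y": 0,"z": 0,"wx": 0,"wy": 0,"wz": 0},{"x": 0,"y": 0,"z": 0,"wx": 0,"wy": 0,"wz": 0}]}}

```text
time: 2.65
tcp_pos: [0.4926, 0.0657, 0.2115]
orientation: [0.678, 0.735, -0.0, -0.0]
wrist_force: [0.3, -0.4, -0.0]
width: 0.004
gripper_force: 0.0
```

Run:
```python
from h import *
s=get_state();im=read_camera("wrist");cv2.imwrite("pics/w2.png",im[:,:,::-1])
print(s["time"],s["tcp_pos"],s["orientation"],s["width"],s["wrist_force"],s["joint_positions"].round(2))
for nm,lo,hi,z in(("orange",(8,150,120),(18,255,255),.106),("red",(0,150,80),(5,255,255),.112),("green",(50,120,50),(80,255,255),.112)):
    for c,st in blobs(im,lo,hi,None,30): print(nm,c,st,cast("wrist",*c,z,s).round(4))
```

```text
2.65 [0.49260737 0.06569882 0.21154795] [ 6.78353658e-01  7.34735522e-01 -1.48316236e-04 -7.39024210e-05] 0.0037846668214931143 [ 0.34188877 -0.42412498 -0.03041473] [ 0.11  0.21  1.77 -0.    1.16  0.03]
orange [322.7 197.6] [305, 179, 37, 38, 1090] [0.4947 0.0649 0.106 ]
orange [295.5 188. ] [291, 186, 10, 5, 50] [0.4695 0.0719 0.106 ]
red [550.7 111.3] [526, 87, 50, 50, 1893] [0.6755 0.1541 0.112 ]
green [461.4  68.1] [435, 42, 53, 54, 2156] [0.5956 0.1807 0.112 ]
green [564.8 201.3] [539, 181, 52, 43, 1755] [0.7101 0.0798 0.112 ]
green [512.5 277.1] [490, 258, 46, 39, 1366] [0.6826 0.0019 0.112 ]
green [419.6 317.1] [412, 310, 17, 14, 107] [ 0.6011 -0.0494  0.112 ]
```

View pics/w2.png

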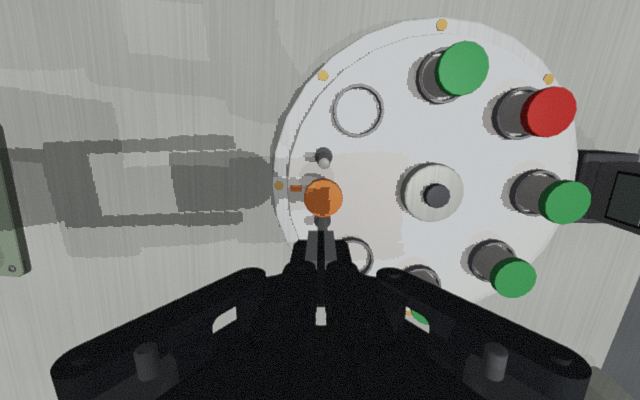

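Picture confirms: head at (323,198) → (0.494,0.065), posts above and below it, red lid (551,111) at +y side of the reader → clockwise. Lower onto the head.

>>> {"method": "step_arm", "body": {"deltas": [{"x": -0.8,"y": 1.4,"z": 30,"wx": 0,"wy": 0,"wz": 0},{"x": 0,"y": 0,"z": 30,"wx": 0,"wy": 0,"wz": 0},{"x": 0,"y": 0,"z": 25,"wx": 0,"wy": 0,"wz": 0},{"x": 0,"y": 0,"z": 10,"wx": 0,"wy": 0,"wz": 0},{"x": 0,"y": 0,"z": 5,"wx": 0,"wy": 0,"wz": 0},{"x": 0,"y": 0,"z": 0,"wx": 0,"wy": 0,"wz": 0},{"x": 0,"y": 0,"z": 0,"wx": 0,"wy": 0,"wz": 0}]}}

```text
time: 3.4
tcp_pos: [0.4951, 0.0651, 0.1128]
orientation: [0.677, 0.736, 0.001, 0.001]
wrist_force: [-0.2, -0.7, -0.5]
width: -0.001
gripper_force: 0.0
```

>>> {"method": "step_arm", "body": {"deltas": [{"x": 0,"y": 0,"z": 4,"wx": 0,"wy": 0,"wz": 0},{"x": 0,"y": 0,"z": 4,"wx": 0,"wy": 0,"wz": 0},{"x": 0,"y": 0,"z": 4,"wx": 0,"wy": 0,"wz": 0},{"x": 0,"y": 0,"z": 3,"wx": 0,"wy": 0,"wz": 0},{"x": 0,"y": 0,"z": 2,"wx": 0,"wy": 0,"wz": 0},{"x": 0,"y": 0,"z": 0,"wx": 0,"wy": 0,"wz": 0},{"x": 0,"y": 0,"z": 0,"wx": 0,"wy": 0,"wz": 0}]}}

```text
time: 4.1
tcp_pos: [0.495, 0.0651, 0.0951]
orientation: [0.677, 0.736, 0.001, 0.001]
wrist_force: [3.0, 0.3, 4.9]
width: -0.003
gripper_force: 2.3
```

>>> {"method": "step_arm", "body": {"deltas": [{"x": 0,"y": 0,"z": 1.5,"wx": 0,"wy": 0,"wz": 0},{"x": 0,"y": 0,"z": 1.2,"wx": 0,"wy": 0,"wz": 0},{"x": 0,"y": 0,"z": 0,"wx": 0,"wy": 0,"wz": 0},{"x": 0,"y": 0,"z": 0,"wx": 0,"wy": 0,"wz": 0}]}}

```text
time: 4.5
tcp_pos: [0.495, 0.0651, 0.0923]
orientation: [0.677, 0.736, 0.001, 0.001]
wrist_force: [2.8, 0.4, 5.1]
width: 0.003
gripper_force: 2.6
```

>>> {"method": "step_arm", "body": {"deltas": [{"x": 2.14,"y": 0.02,"z": 0,"wx": 0,"wy": 0,"wz": 1.125},{"x": 2.14,"y": 0.02,"z": 0,"wx": 0,"wy": 0,"wz": 1.125},{"x": 2.14,"y": 0.02,"z": 0,"wx": 0,"wy": 0,"wz": 1.125},{"x": 2.14,"y": 0.02,"z": 0,"wx": 0,"wy": 0,"wz": 1.125},{"x": 2.14,"y": 0.02,"z": 0,"wx": 0,"wy": 0,"wz": 1.125},{"x": 2.14,"y": 0.02,"z": 0,"wx": 0,"wy": 0,"wz": 1.125},{"x": 2.14,"y": 0.02,"z": 0,"wx": 0,"wy": 0,"wz": 1.125},{"x": 2.14,"y": 0.02,"z": 0,"wx": 0,"wy": 0,"wz": 1.125}]}}

```text
time: 5.3
tcp_pos: [0.4952, 0.0819, 0.0924]
orientation: [0.733, 0.68, 0.001, 0.001]
wrist_force: [4.6, -0.9, 5.3]
width: -0.002
gripper_force: 2.6
```

```bash
cat > m.py <<'E'
from h import *
import sys
s=get_state();print(s["time"],s["tcp_pos"].round(4),s["orientation"].round(4),s["wrist_force"].round(1))
w=read_camera("wrist");c=read_camera("scene")
for n,im in(("wrist",w),("scene",c)):
    for nm,lo,hi,z in(("orange",(8,150,120),(18,255,255),.106),("red",(0,150,80),(5,255,255),.112),("green",(50,120,50),(80,255,255),.112)):
        for p,st in blobs(im,lo,hi,None if n=="wrist" else (205,180,370,300),30):
            P=cast(n,*p,z,s); q=P[:2]-(.603,.0735)
            print(n,nm,p,st[4],P.round(4),"bearing",np.degrees(np.arctan2(q[1],q[0])).round(1))
if len(sys.argv)>1:
    v=np.zeros((600,640,3),np.uint8);v[:400]=w;v[400:,:640]=cv2.resize(c[180:300,205:370],(275*1,200)).__class__ and np.pad(cv2.resize(c[180:300,205:370],(275,200)),((0,0),(0,365),(0,0)))
    cv2.imwrite(sys.argv[1],v[:,:,::-1])
E
python3 m.py pics/w3.png
```

```text
5.3 [0.4952 0.0819 0.0924] [0.7331 0.6801 0.0008 0.0011] [ 4.6 -0.9  5.3]
wrist orange [326.  223.2] 441 [0.4992 0.0992 0.106 ] bearing 166.1
wrist orange [275.6 228.9] 156 [0.4744 0.0982 0.106 ] bearing 169.1
wrist green [588.1  29.9] 5952 [0.6075 0.1735 0.112 ] bearing 87.4
wrist green [622.9 377.8] 1511 [ 0.6551 -0.0009  0.112 ] bearing -55.0
scene red [279.2 253.9] 164 [0.6916 0.1468 0.112 ] bearing 39.6
scene green [276.7 195.1] 130 [ 0.5981 -0.0306  0.112 ] bearing -92.7
scene green [254.4 212.7] 137 [ 0.6778 -0.0062  0.112 ] bearing -46.8
scene green [254.2 237.3] 161 [0.7168 0.0676 0.112 ] bearing -2.9
scene green [314.4 251.4] 176 [0.6183 0.1869 0.112 ] bearing 82.3
```

View pics/w3.png

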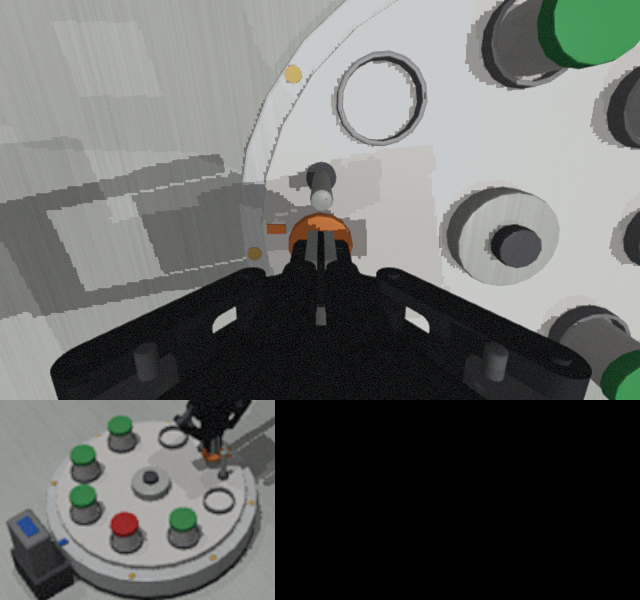

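The plate follows by friction: about 8.7° clockwise so far, with the tip on the head at (320,235) between the posts. I'll continue.

>>> {"method": "step_arm", "body": {"deltas": [{"x": 2.14,"y": 0.02,"z": 0,"wx": 0,"wy": 0,"wz": 1.125},{"x": 2.14,"y": 0.02,"z": 0,"wx": 0,"wy": 0,"wz": 1.125},{"x": 2.14,"y": 0.02,"z": 0,"wx": 0,"wy": 0,"wz": 1.125},{"x": 2.14,"y": 0.02,"z": 0,"wx": 0,"wy": 0,"wz": 1.125},{"x": 2.14,"y": 0.02,"z": 0,"wx": 0,"wy": 0,"wz": 1.125},{"x": 2.14,"y": 0.02,"z": 0,"wx": 0,"wy": 0,"wz": 1.125},{"x": 2.14,"y": 0.02,"z": 0,"wx": 0,"wy": 0,"wz": 1.125},{"x": 2.14,"y": 0.02,"z": 0,"wx": 0,"wy": 0,"wz": 1.125},{"x": 2.14,"y": 0.02,"z": 0,"wx": 0,"wy": 0,"wz": 1.125},{"x": 2.14,"y": 0.02,"z": 0,"wx": 0,"wy": 0,"wz": 1.125},{"x": 2.14,"y": 0.02,"z": 0,"wx": 0,"wy": 0,"wz": 1.125},{"x": 2.14,"y": 0.02,"z": 0,"wx": 0,"wy": 0,"wz": 1.125},{"x": 2.14,"y": 0.02,"z": 0,"wx": 0,"wy": 0,"wz": 1.125},{"x": 2.14,"y": 0.02,"z": 0,"wx": 0,"wy": 0,"wz": 1.125},{"x": 2.14,"y": 0.02,"z": 0,"wx": 0,"wy": 0,"wz": 1.125},{"x": 2.14,"y": 0.02,"z": 0,"wx": 0,"wy": 0,"wz": 1.125},{"x": 2.14,"y": 0.02,"z": 0,"wx": 0,"wy": 0,"wz": 1.125},{"x": 2.14,"y": 0.02,"z": 0,"wx": 0,"wy": 0,"wz": 1.125},{"x": 2.14,"y": 0.02,"z": 0,"wx": 0,"wy": 0,"wz": 1.125},{"x": 2.14,"y": 0.02,"z": 0,"wx": 0,"wy": 0,"wz": 1.125}]}}

```text
time: 7.4
tcp_pos: [0.5063, 0.1224, 0.0923]
orientation: [0.852, 0.524, 0.0, 0.001]
wrist_force: [4.0, -3.8, 5.7]
width: 0.002
gripper_force: 2.6
```

>>> {"method": "step_arm", "body": {"deltas": [{"x": 2.14,"y": 0.02,"z": 0,"wx": 0,"wy": 0,"wz": 1.125},{"x": 2.14,"y": 0.02,"z": 0,"wx": 0,"wy": 0,"wz": 1.125},{"x": 2.14,"y": 0.02,"z": 0,"wx": 0,"wy": 0,"wz": 1.125},{"x": 2.14,"y": 0.02,"z": 0,"wx": 0,"wy": 0,"wz": 1.125},{"x": 2.14,"y": 0.02,"z": 0,"wx": 0,"wy": 0,"wz": 1.125},{"x": 2.14,"y": 0.02,"z": 0,"wx": 0,"wy": 0,"wz": 1.125},{"x": 2.14,"y": 0.02,"z": 0,"wx": 0,"wy": 0,"wz": 1.125},{"x": 2.14,"y": 0.02,"z": 0,"wx": 0,"wy": 0,"wz": 1.125},{"x": 2.14,"y": 0.02,"z": 0,"wx": 0,"wy": 0,"wz": 1.125},{"x": 0,"y": 0,"z": 0,"wx": 0,"wy": 0,"wz": 0},{"x": 0,"y": 0,"z": 0,"wx": 0,"wy": 0,"wz": 0}]}}

```text
time: 8.5
tcp_pos: [0.5163, 0.1389, 0.0923]
orientation: [0.894, 0.447, 0.001, 0.001]
wrist_force: [2.5, -1.6, 4.7]
width: 0.004
gripper_force: 2.7
```

```bash
python3 m.py pics/w4.png
```

```text
8.5 [0.5163 0.1389 0.0923] [8.944e-01 4.472e-01 5.000e-04 9.000e-04] [ 2.5 -1.6  4.7]
wrist orange [325.2 226.6] 755 [0.5279 0.1502 0.106 ] bearing 134.4
wrist green [588.8  28. ] 5505 [0.6609 0.1561 0.112 ] bearing 55.0
wrist green [625.5 376.6] 1300 [ 0.608  -0.0166  0.112 ] bearing -86.8
scene red [259.3 243.5] 151 [0.7157 0.0921 0.112 ] bearing 9.4
scene green [298.6 191.6] 131 [ 0.5426 -0.0092  0.112 ] bearing -126.1
scene green [268.3 198.9] 128 [ 0.6237 -0.0305  0.112 ] bearing -78.7
scene green [251.5 220. ] 146 [0.6958 0.0125 0.112 ] bearing -33.3
scene green [289.5 255.7] 179 [0.6741 0.165  0.112 ] bearing 52.2
```

About 4.3° remain (red lid 9.4° → 5.8°, averaged with the other cups).

>>> {"method": "step_arm", "body": {"deltas": [{"x": 2.0,"y": 0.02,"z": 0,"wx": 0,"wy": 0,"wz": 1.0},{"x": 2.0,"y": 0.02,"z": 0,"wx": 0,"wy": 0,"wz": 1.0},{"x": 2.0,"y": 0.02,"z": 0,"wx": 0,"wy": 0,"wz": 1.0},{"x": 2.0,"y": 0.02,"z": 0,"wx": 0,"wy": 0,"wz": 1.0},{"x": 0,"y": 0,"z": 0,"wx": 0,"wy": 0,"wz": 0},{"x": 0,"y": 0,"z": 0,"wx": 0,"wy": 0,"wz": 0}]}}

```text
time: 9.2
tcp_pos: [0.521, 0.145, 0.0922]
orientation: [0.909, 0.416, 0.0, 0.001]
wrist_force: [3.3, -2.4, 5.1]
width: -0.0
gripper_force: 2.7
```

```bash
python3 m.py pics/w5.png
```

```text
9.2 [0.521  0.145  0.0922] [9.095e-01 4.157e-01 1.000e-04 8.000e-04] [ 3.3 -2.4  5.1]
wrist orange [325.7 227.1] 790 [0.5335 0.1551 0.106 ] bearing 130.4
wrist green [589.6  27.9] 5429 [0.6666 0.152  0.112 ] bearing 51.0
wrist green [626.1 376.9] 1224 [ 0.6018 -0.0167  0.112 ] bearing -90.7
scene red [257.3 241.8] 150 [0.7172 0.0846 0.112 ] bearing 5.6
scene green [301.3 191.7] 124 [ 0.5368 -0.0048  0.112 ] bearing -130.2
scene green [270.7 197.6] 129 [ 0.616  -0.0312  0.112 ] bearing -82.9
scene green [252.1 217.7] 145 [0.6908 0.0062 0.112 ] bearing -37.5
scene green [286.4 255.6] 183 [0.68   0.1607 0.112 ] bearing 48.6
```

View pics/w5.png

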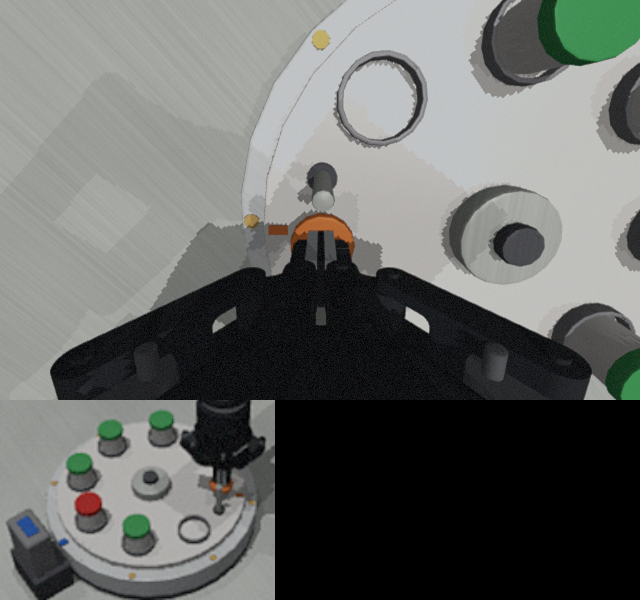

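Red lid is within 0.5° of the spot and the brass mark (250,221) lines up with the plunger's mark (278,230). I'll lift straight up.

>>> {"method": "step_arm", "body": {"deltas": [{"x": 0,"y": 0,"z": -3,"wx": 0,"wy": 0,"wz": 0},{"x": 0,"y": 0,"z": -4,"wx": 0,"wy": 0,"wz": 0},{"x": 0,"y": 0,"z": -5,"wx": 0,"wy": 0,"wz": 0},{"x": 0,"y": 0,"z": -8,"wx": 0,"wy": 0,"wz": 0},{"x": 0,"y": 0,"z": -15,"wx": 0,"wy": 0,"wz": 0},{"x": 0,"y": 0,"z": -30,"wx": 0,"wy": 0,"wz": 0},{"x": 0,"y": 0,"z": -30,"wx": 0,"wy": 0,"wz": 0},{"x": 0,"y": 0,"z": -30,"wx": 0,"wy": 0,"wz": 0},{"x": 0,"y": 0,"z": 0,"wx": 0,"wy": 0,"wz": 0},{"x": 0,"y": 0,"z": 0,"wx": 0,"wy": 0,"wz": 0}]}}

```text
time: 10.3
tcp_pos: [0.5196, 0.1458, 0.2169]
orientation: [0.91, 0.416, -0.001, -0.0]
wrist_force: [-0.8, 0.2, -0.3]
width: -0.003
gripper_force: 0.0
```

```bash
python3 m.py pics/w6.png
python3 - <<'E'
from h import *
# plunger height: triangulate head between side and scene views; start had none pressed
for n in("scene","side"):
    im=read_camera(n)
    for c,st in blobs(im,(8,150,120),(18,255,255),(205,160,370,300),20): print(n,c,st,cast(n,*c,.104).round(4),cast(n,*c,.092).round(4))
E
```

```text
10.3 [0.5196 0.1458 0.2169] [ 9.096e-01  4.156e-01 -7.000e-04 -4.000e-04] [-0.8  0.2 -0.3]
wrist orange [323.  195.4] 1064 [0.5214 0.1441 0.106 ] bearing 139.1
wrist orange [296.3 186.6] 42 [0.5083 0.1665 0.106 ] bearing 135.5
wrist red [546.  106.7] 1857 [0.7132 0.0808 0.112 ] bearing 3.8
wrist green [457.2  66.1] 2070 [0.6747 0.1557 0.112 ] bearing 48.9
wrist green [561.1 195.4] 1634 [0.6852 0.0037 0.112 ] bearing -40.3
wrist green [511.5 271.1] 1325 [ 0.6113 -0.033   0.112 ] bearing -85.5
wrist green [438.  284.9] 66 [0.5485 0.0015 0.112 ] bearing -127.1
scene orange [337.5 225.4] 106 [0.5225 0.1451 0.106 ] bearing 138.4
scene red [257.5 241.6] 152 [0.7165 0.0843 0.112 ] bearing 5.5
scene green [301.4 191.8] 123 [ 0.5368 -0.0043  0.112 ] bearing -130.4
scene green [270.5 197.6] 129 [ 0.6165 -0.0315  0.112 ] bearing -82.7
scene green [252.1 217.7] 146 [0.6908 0.0062 0.112 ] bearing -37.5
scene green [286.5 255.6] 180 [0.6798 0.1608 0.112 ] bearing 48.7
scene [337.4 225.4] [331, 221, 14, 10, 105] [0.5217 0.1435 0.104 ] [0.5154 0.1347 0.092 ]
side [279.5 222.8] [274, 219, 12, 9, 86] [0.5192 0.1432 0.104 ] [0.5287 0.1348 0.092 ]
```

View pics/w6.png

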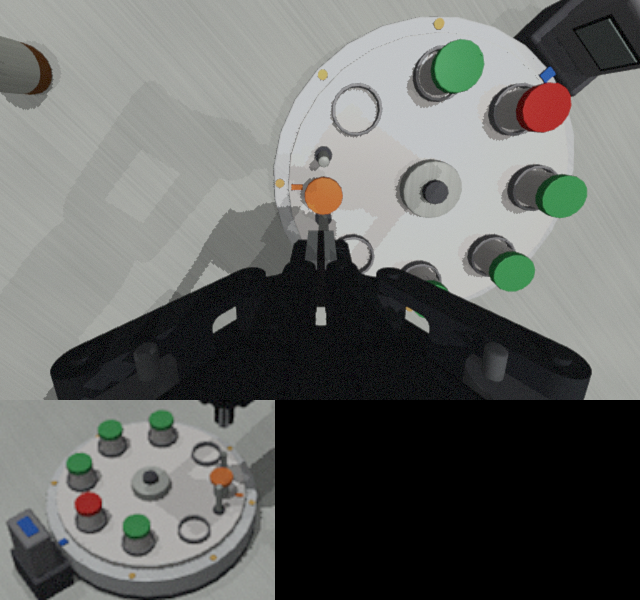

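Both views agree at the head-up height (2.5 mm apart, against 13 mm if it were still down). The red cup faces the reader at (546,107), and the arm is clear.

```bash
python3 -c "
from plant import *
print(close_job())"
```

```text
the job is handed in; nothing more can be done
None
```

I turned the plate one hole clockwise and brought the red-lidded cup in front of the code reader; by camera the plunger is back up in its hole, the arm is clear, and the job was handed in at about 10.5 s.

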